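Fit the oversize rack plate under the rims of the sample tub

ROBOT

A 6-joint arm with a two-finger parallel gripper is mounted at the origin on the work surface. World frame = base frame: x ahead of the robot, y to its left, z up, the work surface at z = 0. Lengths are in mm, angles in rad, forces in N, time in s.
With the tool pointing down it reaches from about 350 to 975 mm from the base axis. Payload 7.1 kg.
Tool frame: the origin (TCP) lies at the very end of the fingers, on their centre line; the grasp point (between the pads) lies tcp_to_grasp behind it (tcp_to_grasp is the distance from the TCP to the grasp point, in mm); z points along the fingers, x is the direction in which the jaws open and shut, and the axes are right-handed (so a half turn about z gives the same grasp; the last joint's range is limited). The gripper opens to 88 mm and grips with 3 to 60 N. Pads are 20 mm wide; open, the fingers measure 115 mm over their backs; the gripper's body (75 mm by 178 mm) begins 61 mm behind the grasp point.
Start: joints at [1.188, 0.423, 1.63, -0, 1.089, -0.019], TCP at [222.36, 584.09, 222.675] pointing down, gripper open.
Joint ranges: [-3, 3], [-0.9, 2.11], [0.09, 2.58], [-1.31, 4.45], [0.11, 2.69], [-2.54, 2.54]. Speed limits (rad/s): [2.39, 2.39, 3.01, 3.14, 3.14, 3.14].

INTERFACE

Orientations are given as a rotation vector (axis times angle).
In Python, from workcell import get_obs, get_image, close_job, recognise, mark_of, tcp_to_grasp gives the robot as it stands. The module is installed in compiled form; this text tells all that it offers.
- The arm moves only by the tool move_arm, never from a script. Its argument "motion" is a list of rows, each a list of 7 numbers: the shift along the world's x, y, z in mm, then the turn, a rotation vector about the world's x, y, z in rad, then the finger opening in mm, from 0 to 87.8. A call has 1 to 5 rows; each row is the pose to reach, as a shift and turn from the pose commanded when the call began; what a row does not reach only later rows make up. A row lasts 1/12 s, in which the tool goes at most 41.7 mm and 7.16 degrees, less where a joint would pass 70% of its speed; a pose out of reach is approached as far as the arm can. A call with a gripper value outside its range is refused whole. The fingers move at their own pace and stop on an object; the grip force is fixed at half the most. Time passes only in rows, so rows that repeat a pose let the fingers close. It gives the time, the measured TCP pose, the force and the opening at its end, in the units of the state.
- get_obs(): the state, without advancing time (a new reading comes with each control period).
- get_image(name): name is "scene" or "top" or "wrist"; returns a dict with "color" (480x640x3 uint8, red, green, blue), "mtx" (3x3 intrinsics, pixels), "camera_from_world" (4x4, takes a point from world to camera coordinates). Camera axes: x right, y up, looking along -z (the intrinsics and any distortion apply to the point x, -y, -z); pixel columns grow to the right and rows downward; lengths in mm; the calibration is good to about 2 mm. A picture is of the moment at which its call begins. There is no depth.
- close_job(): hands the job in, once; it reports no verdict.
Trained networks look in a picture, given as the dict that the camera call returned (one of the last four; its "shot" number tells which), for a name from the list of things; names that differ only in an ending like _2 or _b are one class to them, and where a whole thing is asked for, a point or a joint stands for the part that bears it (a point fixed in the world has none). Each returns a list of dicts, best first, with "p" (0 to 1); they miss things now and then, are a little off and sometimes report something else, mostly with a low value. They report only what shows in the picture. A call takes as long as a camera call. They do not tell look-alikes from the thing itself.
- recognise(picture, label): "bbox" ([centre column, centre row, width, height] in pixels, round what is visible of it).
- mark_of(picture, label): "location" ([row, column] in pixels: a listed point, or the origin of a listed thing).
The state is a dict: "t": time; "qpos": joint angles; "qvel": joint speeds; "joint_torque": joint torques, N m; "ee_pos": TCP position; "orientation": TCP orientation; "ft_force": force on the tool from outside, world axes, zero at the start; "moment": the same for the moment, N m; "width": finger opening in mm.
Only numpy, scipy, OpenCV 4.12 (cv2) and the standard library are available. Lean on these libraries where they do the work, as an engineer would, in place of code of your own. Each camera call takes 0.05 s, during which the arm holds its last target. There are 200 camera calls.

TASK

Fit the orange rack plate into the white sample tub: tilt it, slide its low edge in under the wide lip at the blue-marked end and, still tilted, push it gently against the hidden spring strip until the strip is pressed in about 7 mm (some 13 N; never beyond 11 mm). Then lower the other edge past the narrow lip so that the plate lies flat on the ledges, pull it back flat until it stops against the end wall under the narrow lip, and let go. Do not force anything, and leave everything else on the bench where it is.

Things in the scene. Friction and masses are not known exactly. Their poses are not given: they have to be found in the camera images.
- panel_grip (a point): Centre of the upright grip fin of the orange plate (0.15-0.35 kg, 214 (x) x 108 (y) x 6 mm, the same either way round, starts flat on the bench). The rigid fin stands in the plate's middle, 16 mm thick along x, 70 mm long along y, its top 70 mm above the plate's underside; this point is half-way up, 38 mm above the underside. Axes: x along the plate, z up.
- panel_base (a point): Centre of the orange plate's underside, 38 mm straight below panel_grip; same axes.
- tub_opening (a point): Middle of the fixed white tub's opening, level with its ledges (60 mm above the bench). x along the tub towards the blue-marked end, y across, z up. Inner width 122 mm, end walls at x -108 and +150 mm. A flat ledge runs all round: 14 mm wide at the sides, and at the ends reaching in to x -80 and +80. Home, the plate is flat with its centre at x = -1 mm, both ends under lips.
- narrow_lip (a point): Middle of the narrow lip's top inner edge (tub axes). This lip reaches 8 mm in from the end wall nearer the robot, tub x -108 to -100 mm, underside 26 mm and top 32 mm above the ledge. The two lips' edges are 200 mm apart: less than the 214 mm plate.
- wide_lip (a point): Middle of the wide lip's top inner edge (tub axes), marked by a blue line: the end farther from the robot. This lip covers tub x +100 to +150 mm, underside 26 mm and top 32 mm above the ledge; the spring strip is hidden below it.
- strip (a joint): How far the hidden spring strip is pressed in towards tub +x (m, 0 free). Its upright face spans the tub, 3 to 23 mm above the ledge, free at tub x 119 mm give or take 6 from tub to tub: only touch tells. 3 N to start, then 1.5 N per mm (13 N at 7 mm). To be pressed about 7 mm (4.5 at least, for a moment) by the plate tilted 8 degrees or more, never beyond 11 mm.
- tube_rack: bystander: orange rack 75 x 150 mm full of purple-capped tubes, 110 mm tall; origin at its underside
- glove_box: bystander: white and blue glove box 130 x 240 x 80 mm; origin at its underside
- wash_bottle: bystander: white bottle, 68 mm across, 130 mm tall; origin at its underside
- specimen_jar: bystander: clear jar with yellow lid, 60 mm across, 70 mm tall; origin at its underside
- tip_box: bystander: blue box with clear lid 85 x 120 x 65 mm; origin at its underside
- lone_tube: bystander: one purple-capped tube upright on a 44 mm grey foot, 112 mm tall; origin at its underside
There are look-alikes about, which are no part of the job. Of the things that look like the part that bears panel_grip, take the one that is nearest to the robot's base at the start.

How it is judged:
By the outcome, as a careful person would: the job done as asked, in the order asked, and still so for the second after the job is handed in, with the robot touching nothing.
It also fails if it takes over 67 s, if anything falls off the work surface, if the arm or the gripper's body presses on something with over 40 N, if the wrist force passes 120 N, or if a joint passes its speed limit or range.

## Working session

There is one attempt and no reset: what is moved stays moved. The work goes in short steps, Python scripts to look and compute and a tool call to move; the robot and the scene stay as the last step left them, time stands still between calls to the robot, and variables do not carry over. Pictures are saved under pics/ and viewed, about 8 in all and at most 12, crops included, and the job is handed in when it is done.

Besides the shell and the picture viewer there is one more tool, called after ">>>" by a JSON object that holds its "op" and its "data". move_arm: Moves the arm, as the interface text tells. Its arguments: {"type":"object","properties":{"motion":{"type":"array"}},"required":["motion"]}

```bash
mkdir -p pics
cat > h.py <<'E'
import numpy as np, cv2
from workcell import *
def ray(im,row,col):
    K=np.array(im["mtx"]);T=np.array(im["camera_from_world"])
    d=np.linalg.inv(K)@[col,row,1]; d=np.array([d[0],-d[1],-d[2]])
    R=T[:3,:3]; o=-R.T@T[:3,3]; d=R.T@d
    return o,d/np.linalg.norm(d)
def atz(im,row,col,z):
    o,d=ray(im,row,col); return o+d*(z-o[2])/d[2]
def tri(r1,r2):
    A=np.zeros((3,3));b=np.zeros(3)
    for o,d in (r1,r2):
        P=np.eye(3)-np.outer(d,d);A+=P;b+=P@o
    p=np.linalg.solve(A,b)
    return p,[np.linalg.norm((np.eye(3)-np.outer(d,d))@(p-o)) for o,d in (r1,r2)]
def proj(im,p):
    K=np.array(im["mtx"]);T=np.array(im["camera_from_world"])
    c=T[:3,:3]@np.array(p)+T[:3,3]; u=K@[c[0],-c[1],-c[2]]; return u[:2]/u[2]
def save(im,n,crop=None,s=1):
    c=im["color"]
    if crop: c=c[crop[1]:crop[3],crop[0]:crop[2]]
    c=cv2.resize(c,None,fx=s,fy=s,interpolation=cv2.INTER_CUBIC) if s!=1 else c
    cv2.imwrite(f"pics/{n}.png",c[:,:,::-1])
E
python3 - <<'E'
from h import *
o=get_obs();print({k:np.round(v,3).tolist() for k,v in o.items()}, tcp_to_grasp)
ims={n:get_image(n) for n in("scene","top")}
for n,im in ims.items():
    save(im,n+"0")
    print(n,np.round(ray(im,240,320),2).tolist())
    for l in ("panel_grip","panel_base","tub_opening","narrow_lip","wide_lip"):
        for m in mark_of(im,l): print(l,np.round(m["location"],1).tolist(),round(m["p"],2),np.round(atz(im,*m["location"],{"panel_grip":38,"panel_base":0,"tub_opening":60,"narrow_lip":92,"wide_lip":92}[l]),0))
    for l in ("tube_rack","glove_box","wash_bottle","specimen_jar","tip_box","lone_tube"):
        for m in mark_of(im,l)[:2]: print(l,np.round(m["location"]).tolist(),round(m["p"],2),np.round(atz(im,*m["location"],0)))
E
```

```text
{'t': 0.0, 'qpos': [1.188, 0.424, 1.631, 0.0, 1.089, -0.019], 'qvel': [-0.0, -0.001, 0.0, -0.0, 0.001, -0.001], 'joint_torque': [0.0, -54.462, -27.368, 0.065, 0.023, -0.0], 'ee_pos': [222.174, 583.6, 221.906], 'orientation': [2.586, 1.782, -0.002], 'ft_force': [0.603, 0.321, 0.313], 'moment': [-0.016, -0.056, 0.029], 'width': 87.92} 18.700000000000003
scene [[1322.22, -421.69, 1270.09], [-0.5, 0.26, -0.83]]
panel_grip [332.4, 343.9] 0.88 [ 827. -110.   38.]
panel_grip [176.9, 384.7] 0.59 [492. 201.  38.]
panel_base [186.2, 384.7] 0.91 [493. 203.   0.]
panel_base [342.8, 344.4] 0.83 [ 835. -112.    0.]
tub_opening [230.5, 257.8] 0.63 [ 504. -166.   60.]
narrow_lip [194.1, 245.0] 0.56 [ 412. -155.   92.]
wide_lip [255.7, 273.6] 0.86 [ 606. -171.   92.]
tube_rack [268.0, 426.0] 0.85 [759. 158.   0.]
tube_rack [150.0, 414.0] 0.48 [422. 344.   0.]
glove_box [324.0, 143.0] 0.87 [ 577. -493.    0.]
wash_bottle [150.0, 418.0] 0.68 [427. 353.   0.]
specimen_jar [191.0, 314.0] 0.95 [418.  30.   0.]
specimen_jar [175.0, 387.0] 0.2 [463. 230.   0.]
tip_box [212.0, 489.0] 0.75 [694. 396.   0.]
lone_tube [257.0, 170.0] 0.62 [ 434. -378.    0.]
top [[499.13, -63.21, 1791.62], [0.09, 0.02, -1.0]]
panel_grip [181.9, 345.7] 0.96 [ 831. -103.   38.]
panel_grip [299.8, 242.7] 0.61 [490. 202.  38.]
panel_base [184.3, 342.6] 0.97 [831. -95.   0.]
panel_base [297.3, 245.3] 0.71 [497. 200.   0.]
tub_opening [293.5, 367.9] 0.89 [ 502. -161.   60.]
narrow_lip [324.9, 366.4] 0.77 [ 415. -153.   92.]
wide_lip [258.9, 370.1] 0.92 [ 600. -167.   92.]
tube_rack [213.0, 258.0] 0.69 [749. 161.   0.]
glove_box [265.0, 476.0] 0.75 [ 581. -487.    0.]
wash_bottle [321.0, 192.0] 0.95 [430. 359.   0.]
specimen_jar [324.0, 304.0] 0.78 [417.  27.   0.]
specimen_jar [296.0, 243.0] 0.45 [500. 208.   0.]
tip_box [238.0, 180.0] 0.73 [675. 395.   0.]
lone_tube [315.0, 440.0] 0.65 [ 436. -377.    0.]
```

View pics/top0.png

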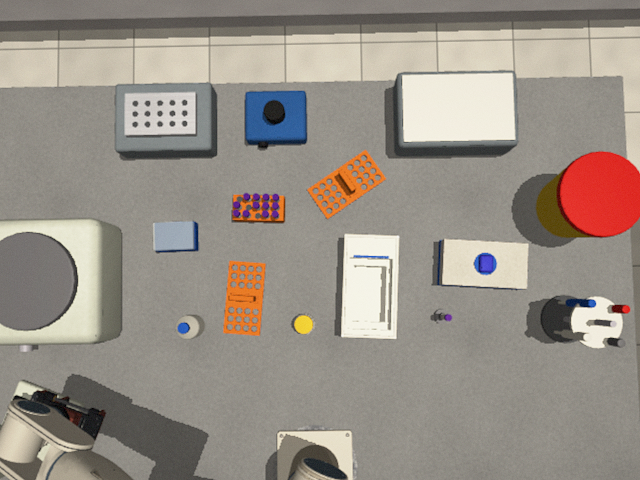

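View pics/scene0.png

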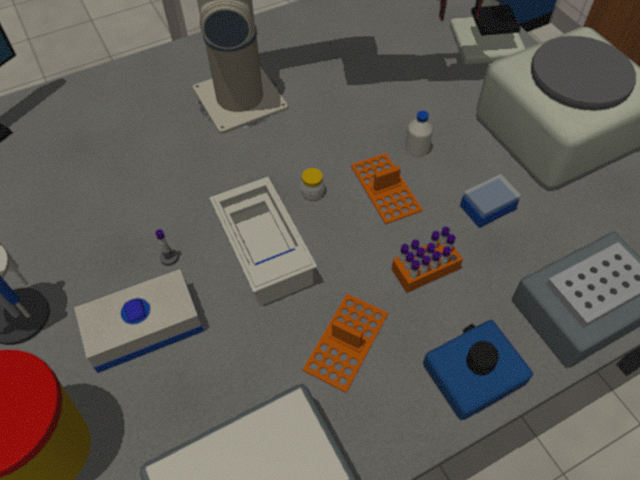

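The top view shows the near plate at about (245, 298), with its fin, and the look-alike plate at (345, 182). The tub is at (369, 287) with its blue line at (370, 257). The scene view agrees with this layout. The near plate is the one to take, so I'm moving over it to use the wrist camera.

>>> {"op": "move_arm", "data": {"motion": [[22,-32,7,0,0,-0.1,87],[45,-64,14,0,0,-0.2,87],[67,-96,21,0,0,-0.3,87],[90,-128,28,0,0,-0.4,87],[112,-160,35,0,0,-0.5,87]]}}

```text
t: 1.62
ee_pos: [335.0, 422.6, 258.1]
orientation: [-2.95, -1.081, -0.0]
ft_force: [0.9, 0.9, 0.0]
width: 86.8
```

>>> {"op": "move_arm", "data": {"motion": [[22,-32,7,0,0,-0.1,87],[45,-64,14,0,0,-0.2,87],[67,-96,21,0,0,-0.3,87],[90,-128,28,0,0,-0.4,87],[112,-160,35,0,0,-0.5,87]]}}

```text
t: 2.03
ee_pos: [447.2, 262.4, 293.3]
orientation: [-3.125, -0.317, -0.001]
ft_force: [0.4, 0.9, 0.1]
width: 86.9
```

>>> {"op": "move_arm", "data": {"motion": [[23,-32,5,0,0,-0.1,87],[46,-63,10,0,0,-0.2,87],[46,-63,10,0,0,-0.2,87]]}}

```text
t: 2.28
ee_pos: [496.1, 196.8, 304.0]
orientation: [3.141, -0.004, 0.006]
ft_force: [-0.4, 0.2, 0.1]
width: 87.0
```

```bash
cat >> h.py <<'E'
from scipy.spatial.transform import Rotation as Ro
def show():
    o=get_obs();R=Ro.from_rotvec(o["orientation"]).as_matrix()
    print(round(o["t"],2),np.round(o["ee_pos"],1),"x",np.round(R[:,0],3),"z",np.round(R[:,2],3),"F",np.round(o["ft_force"],1),"M",np.round(o["moment"],2),"w",round(float(o["width"]),1)); return o
E
python3 - <<'E'
from h import *
show()
im=get_image("wrist");save(im,"w1");print(np.round(ray(im,240,320),2).tolist())
for l,z in (("panel_grip",38),("panel_base",0)):
  for m in mark_of(im,l): print(l,np.round(m["location"],1),round(m["p"],2),np.round(atz(im,*m["location"],z),1))
E
```

```text
2.28 [496.1 196.8 304. ] x [ 1.    -0.003  0.004] z [ 0.004 -0.001 -1.   ] F [-0.4  0.2  0.1] M [-0.03  0.07 -0.06] w 87.0
[[496.5, 270.41, 465.57], [-0.01, -0.28, -0.96]]
panel_grip [198.3 323.7] 0.82 [499.  200.1  38. ]
panel_base [193.2 323.2] 0.6 [498.6 200.8   0. ]
```

View pics/w1.png

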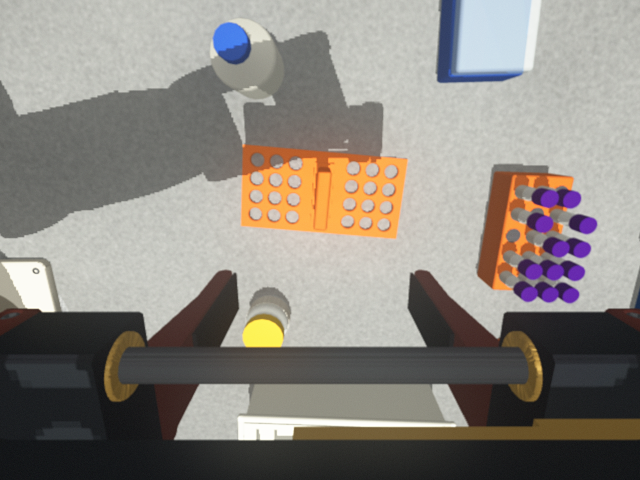

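The wrist view shows the plate's corners at (243,146), (407,158), (398,238) and (241,225), with the fin at (323,198), all clear of neighbours. Next I'll measure the plate's yaw and look at the tub from the same height.

```bash
cat >> h.py <<'E'
def plate(im,z,near):
    hsv=cv2.cvtColor(im["color"],cv2.COLOR_RGB2HSV)
    m=cv2.inRange(hsv,(5,150,90),(20,255,255)); m=cv2.morphologyEx(m,cv2.MORPH_CLOSE,np.ones((5,5)))
    cs,_=cv2.findContours(m,cv2.RETR_EXTERNAL,cv2.CHAIN_APPROX_NONE)
    for c in cs:
        if cv2.contourArea(c)<300: continue
        P=np.array([atz(im,r,cc,z)[:2] for cc,r in c[:,0]])
        r=cv2.minAreaRect(P.astype(np.float32))
        if np.hypot(*(np.array(r[0])-near))<80: print("rect",np.round(r[0],1),np.round(r[1],1),round(r[2],2))
E
python3 - <<'E'
from h import *
im=get_image("wrist"); plate(im,6,(497,200)); plate(get_image("top"),6,(497,200))
a=get_image("top");b=get_image("scene")
for l in ("panel_grip","panel_base","tub_opening","narrow_lip","wide_lip"):
    L=[]
    for i in (a,b,im):
        ms=[m for m in mark_of(i,l) if not(l.startswith("panel") and np.hypot(*(atz(i,*m["location"],20)[:2]-(497,200)))>60)]
        if ms: L.append(ray(i,*ms[0]["location"]))
    for j in range(1,len(L)): p,e=tri(L[0],L[j]);print(l,np.round(p,1),np.round(e,1))
E
```

```text
rect [497.  202.3] [107.5 212.6] 84.9
rect [495.2 194.1] [101.2 219. ] 89.57
panel_grip [494.6 201.5  47. ] [4.4 4.4]
panel_grip [496.3 200.4  30.1] [3.8 3.8]
panel_base [496.1 205.1  -0.9] [1.1 1.1]
panel_base [496.9 203.    6.8] [1.3 1.3]
tub_opening [ 501.9 -156.4   53.4] [9.6 9.6]
narrow_lip [ 415.4 -155.1   96. ] [1.5 1.5]
wide_lip [ 602.6 -172.1   92.1] [1.4 1.4]
```

>>> {"op": "move_arm", "data": {"motion": [[0,-40,0,0,0,0,87],[0,-80,0,0,0,0,87],[0,-120,0,0,0,0,87],[0,-160,0,0,0,0,87],[0,-200,0,0,0,0,87]]}}

```text
t: 3.8
ee_pos: [492.1, -0.6, 302.9]
orientation: [3.142, 0.012, 0.001]
ft_force: [0.9, 1.0, 0.4]
width: 87.3
```

>>> {"op": "move_arm", "data": {"motion": [[0,-40,0,0,0,0,87],[0,-80,0,0,0,0,87],[0,-120,0,0,0,0,87],[0,-145,0,0,0,0,87],[0,-145,0,0,0,0,87]]}}

```text
t: 4.22
ee_pos: [492.3, -148.1, 302.8]
orientation: [3.14, 0.004, 0.001]
ft_force: [-0.6, 0.6, 1.1]
width: 86.8
```

Run:
```python
from h import *
show()
im=get_image("wrist");save(im,"w2");a=get_image("top");b=get_image("scene")
for l,z in (("tub_opening",60),("narrow_lip",92),("wide_lip",92)):
  for m in mark_of(im,l)[:2]:
    print(l,np.round(m["location"],1),round(m["p"],2),np.round(atz(im,*m["location"],z),1))
    for i in (a,b):
      for n in mark_of(i,l)[:1]: p,e=tri(ray(im,*m["location"]),ray(i,*n["location"]));print("   ",np.round(p,1),np.round(e,1))
```

```text
4.22 [ 492.3 -148.1  302.8] x [1.    0.003 0.001] z [ 0.001 -0.001 -1.   ] F [-0.6  0.6  1.1] M [-0.11  0.04 -0.02] w 86.8
tub_opening [216.1 331.5] 0.57 [ 503.7 -162.5   60. ]
    [ 514.4   86.1 1234.3] [42.9 42.9]
    [ 501.7 -164.    67.9] [3.6 3.6]
narrow_lip [217.6 242. ] 0.84 [ 404.4 -157.5   92. ]
    [ 408.2 -158.9   98. ] [3.7 3.7]
    [ 406.5 -155.    91.8] [3.1 3.1]
wide_lip [228.6 423. ] 0.62 [ 604.7 -169.4   92. ]
    [ 609.1 -173.6   76.6] [0.4 0.4]
    [ 605.6 -172.5   86.4] [1.8 1.8]
```

View pics/w2.png

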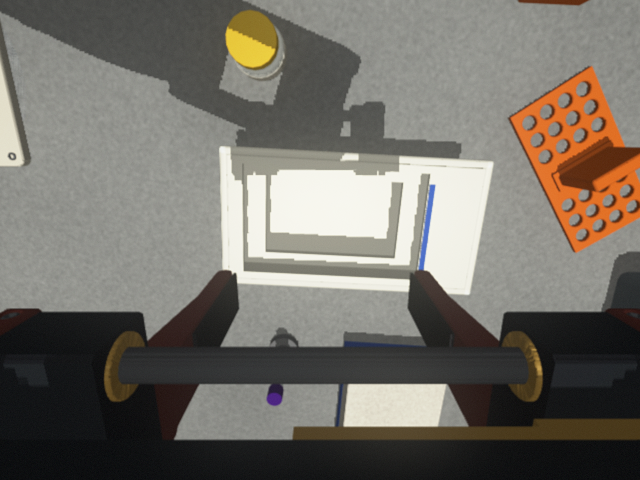

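The wrist view shows the tub's outer corners near (221,147), (493,162) and (470,294), and the blue line running from (433,184) to (421,269). I'll turn these into a tub pose and check it with an overlay.

Run:
```python
from h import *
im=get_image("wrist");top=get_image("top");sc=get_image("scene")
def blue(i,c0):
    hsv=cv2.cvtColor(i["color"],cv2.COLOR_RGB2HSV); m=cv2.inRange(hsv,(105,120,80),(130,255,255))
    n,lab,st,ce=cv2.connectedComponentsWithStats(m)
    for k in range(1,n):
        ys,xs=np.where(lab==k)
        if len(xs)<25: continue
        P=np.array([atz(i,y,x,92)[:2] for y,x in zip(ys,xs)])
        if np.hypot(*(P.mean(0)-(604,-170)))<40:
            v=np.linalg.svd(P-P.mean(0))[2][0]; v*=np.sign(v[1]); s=(P-P.mean(0))@v
            print("blue n",len(xs),P.mean(0).round(1),"yaw",round(np.degrees(np.arctan2(-v[0],v[1])),2),"len",round(np.ptp(s),1),"w",round(np.ptp((P-P.mean(0))@[v[1],-v[0]]),1))
for i in (im,top,sc): blue(i,0)
for r,c in ((147,221),(162,493),(294,470),(285,220)): print(np.round(atz(im,r,c,92),1))
def over(i,name,crop,s,cx,cy,yaw):
    c=i["color"].copy(); R=np.array([[np.cos(yaw),-np.sin(yaw)],[np.sin(yaw),np.cos(yaw)]])
    c=cv2.resize(c,None,fx=s,fy=s,interpolation=cv2.INTER_CUBIC)
    def L(pts,col):
        q=[np.round(s*proj(i,[*(R@p[:2]+[cx,cy]),p[2]])).astype(int) for p in pts]
        for a,b in zip(q,q[1:]): cv2.line(c,tuple(map(int,a)),tuple(map(int,b)),col,1)
    for (x0,x1,y,z,col) in ((-108,150,61,92,(255,0,0)),(-100,100,61,92,(0,200,0)),(-80,80,47,60,(255,0,255))):
        L([(x0,-y,z),(x1,-y,z),(x1,y,z),(x0,y,z),(x0,-y,z)],col)
    c=c[int(crop[1]*s):int(crop[3]*s),int(crop[0]*s):int(crop[2]*s)]
    cv2.imwrite(f"pics/{name}.png",c[:,:,::-1])
over(im,"ov",(200,125,510,310),2.5,503.5,-163,np.radians(-4.7))
```

```text
blue n 320 [ 608.5 -165.4] yaw -2.94 len 89.9 w 4.7
blue n 45 [ 607.  -174.5] yaw -2.27 len 93.2 w 3.8
blue n 39 [ 608.3 -168.7] yaw -2.99 len 90.7 w 2.6
[386.7 -77.9  92. ]
[672.3 -90.9  92. ]
[ 666.7 -242.5   92. ]
[ 374.4 -233.3   92. ]
```

View pics/ov.png

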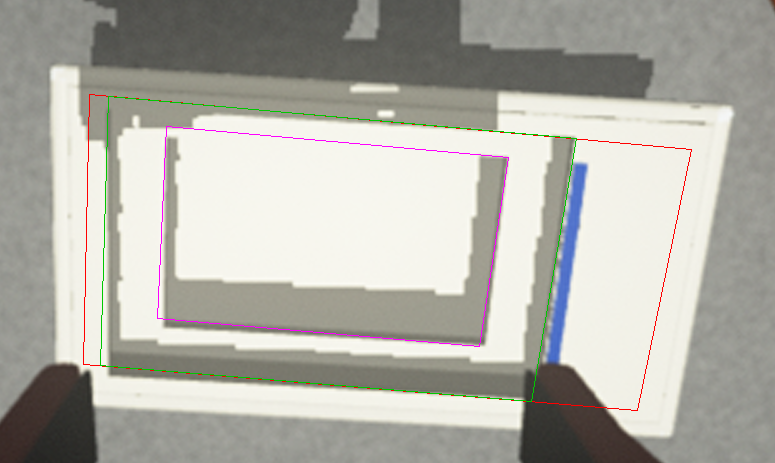

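Run:
```python
from h import *
im=get_image("wrist")
for n,z,pts in (("ledge hole",60,[(165,325),(484,345),(508,158),(168,137)]),("lip/wall",92,[(109,375),(527,400),(553,260),(108,200),(300,387)]),("outer",92,[(50,68),(732,108),(672,436),(62,403)])):
    print(n,[np.round(atz(im,125+y/2.5,200+x/2.5,z)[:2],1).tolist() for x,y in pts])
# whole-opening check: blue line left edge per row and dark/white transitions along rows
c=im["color"].astype(int)
for r in (200,215,230,245):
    g=c[r].sum(1)//3; print(r,[(x,int(g[x-1]),int(g[x+1])) for x in range(215,495) if abs(g[x+1]-g[x-1])>25])
for col in (300,350):
    g=c[:,col].sum(1)//3; print("col",col,[(y,int(g[y-1]),int(g[y+1])) for y in range(130,310) if abs(g[y+1]-g[y-1])>25])
```

```text
ledge hole [[423.7, -207.3], [581.6, -216.6], [587.0, -123.8], [428.5, -115.3]]
lip/wall [[402.5, -220.9], [596.3, -232.0], [602.7, -164.7], [406.5, -139.2], [490.6, -226.3]]
outer [[385.3, -83.4], [673.0, -97.7], [666.0, -249.8], [379.8, -235.1]]
200 [(220, 154, 193), (221, 149, 229), (222, 193, 235), (242, 241, 156), (243, 219, 139), (247, 151, 224), (248, 159, 241), (265, 242, 177), (266, 234, 143), (270, 153, 227), (271, 159, 243), (389, 242, 214), (390, 242, 158), (391, 214, 152), (401, 130, 231), (402, 168, 241), (416, 242, 207), (417, 241, 155), (418, 207, 150), (425, 150, 121), (426, 132, 193), (427, 121, 183), (428, 193, 135), (429, 183, 130), (432, 132, 172), (433, 131, 231), (434, 172, 241), (486, 235, 190), (487, 227, 157), (488, 190, 153)]
215 [(220, 156, 204), (221, 162, 227), (222, 204, 234), (242, 241, 176), (243, 232, 140), (246, 152, 223), (247, 159, 242), (265, 242, 163), (266, 222, 147), (269, 151, 205), (270, 159, 238), (271, 205, 243), (387, 242, 211), (388, 243, 158), (389, 211, 153), (399, 131, 225), (400, 144, 242), (415, 241, 209), (416, 242, 156), (417, 209
[... 1134 characters left out ...]
1, 158, 243), (236, 243, 210), (237, 244, 156), (238, 210, 153), (254, 151, 121), (256, 121, 185), (257, 125, 236), (258, 185, 242), (262, 242, 207), (263, 243, 150), (264, 207, 148), (268, 150, 116), (277, 114, 222), (278, 127, 242), (289, 237, 192), (290, 230, 156), (291, 192, 153)]
col 350 [(137, 148, 118), (140, 116, 89), (157, 96, 184), (158, 117, 216), (160, 216, 150), (161, 186, 145), (173, 149, 227), (174, 158, 244), (239, 244, 210), (240, 244, 158), (241, 210, 152), (257, 148, 118), (259, 118, 199), (260, 125, 239), (261, 199, 242), (264, 242, 205), (265, 243, 152), (266, 205, 148), (271, 143, 117), (279, 116, 146), (280, 114, 227), (281, 146, 241), (292, 236, 175), (293, 219, 151)]
```

Run:
```python
from h import *
for k in range(4): show(); get_image("wrist")
```

```text
5.02 [ 492.4 -143.8  302.7] x [1.    0.007 0.   ] z [ 0.  0. -1.] F [ 1.   0.8 -0.6] M [-0.14  0.1  -0.  ] w 87.1
5.07 [ 492.4 -143.9  302.7] x [ 1.     0.007 -0.   ] z [-0. -0. -1.] F [-0.6  0.1  0.7] M [-0.03  0.03 -0.  ] w 86.9
5.12 [ 492.3 -143.9  302.6] x [ 1.     0.007 -0.   ] z [-0.  0. -1.] F [-0.1 -0.5 -0. ] M [-0.06  0.05 -0.01] w 87.1
5.17 [ 492.4 -144.   302.7] x [1.    0.007 0.   ] z [ 0. -0. -1.] F [ 0.6 -0.7  0.3] M [-0.1   0.05 -0.06] w 87.1
```

>>> {"op": "move_arm", "data": {"motion": [[1,40,0,0,0,-0.045,87],[2,80,0,0,0,-0.089,87],[3,120,0,0,0,-0.089,87],[4,160,0,0,0,-0.089,87],[5,200,0,0,0,-0.089,87]]}}

```text
t: 5.63
ee_pos: [497.1, 57.7, 302.8]
orientation: [-3.139, 0.13, -0.001]
ft_force: [2.0, -0.6, -0.3]
width: 86.9
```

>>> {"op": "move_arm", "data": {"motion": [[0,40,0,0,0,0,87],[0,80,0,0,0,0,87],[0,120,0,0,0,0,87],[0,145,-20,0,0,0,87],[0,145,-60,0,0,0,87]]}}

```text
t: 6.05
ee_pos: [500.6, 206.7, 246.4]
orientation: [-3.134, 0.123, -0.015]
ft_force: [1.0, 0.7, 0.2]
width: 87.2
```

>>> {"op": "move_arm", "data": {"motion": [[0,0,-40,0,0,0,87],[0,0,-70,0,0,0,87],[0,0,-100,0,0,0,87],[0,0,-100,0,0,0,87],[0,0,-100,0,0,0,87]]}}

```text
t: 6.47
ee_pos: [496.5, 200.7, 141.8]
orientation: [3.138, -0.129, -0.005]
ft_force: [0.4, -0.4, 0.2]
width: 86.9
```

Run:
```python
from h import *
show()
im=get_image("wrist");save(im,"w3");show()
plate(im,6,(497,200))
for l,z in (("panel_grip",38),("panel_base",0)):
  for m in mark_of(im,l): print(l,np.round(m["location"],1),round(m["p"],2),np.round(atz(im,*m["location"],z),1))
```

```text
6.47 [496.5 200.7 141.8] x [ 0.997 -0.082 -0.003] z [-0.003 -0.001 -1.   ] F [ 0.4 -0.4  0.2] M [-0.04  0.1   0.01] w 86.9
6.52 [497.8 201.2 143.4] x [ 0.997 -0.082  0.   ] z [ 0.  0. -1.] F [0.6 0.1 0.3] M [-0.09  0.08 -0.01] w 87.0
rect [496.9 198.1] [115.8 213. ] 84.9
panel_grip [236.2 325.4] 0.64 [499.1 200.1  38. ]
panel_base [223.4 321.5] 0.73 [495.8 201.7   0. ]
```

View pics/w3.png

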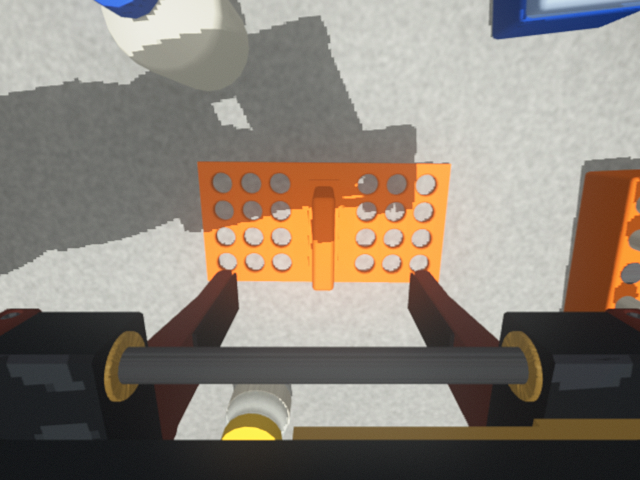

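The jaws are aligned with the fin, which sits at columns 313–335 and row 236, centred between the fingers. I'll descend and grip.

>>> {"op": "move_arm", "data": {"motion": [[0,0,-35,0,0,0,87],[0,0,-70,0,0,0,87],[0,0,-100,0,0,0,87],[0,0,-120,0,0,0,87],[0,0,-130,0,0,0,87]]}}

```text
t: 7.03
ee_pos: [497.6, 201.1, 12.1]
orientation: [-3.139, 0.129, 0.0]
ft_force: [-1.0, -0.2, -0.7]
width: 87.4
```

>>> {"op": "move_arm", "data": {"motion": [[0,0,0,0,0,0,50],[0,0,0,0,0,0,30],[0,0,0,0,0,0,10],[0,0,0,0,0,0,5],[0,0,0,0,0,0,5]]}}

```text
t: 7.45
ee_pos: [498.4, 201.5, 14.1]
orientation: [-3.138, 0.129, -0.004]
ft_force: [0.2, -0.6, 0.4]
width: 56.7
```

>>> {"op": "move_arm", "data": {"motion": [[0,0,0,0,0,0,5],[0,0,0,0,0,0,5],[0,0,0,0,0,0,5],[0,0,0,0,0,0,5],[0,0,0,0,0,0,5]]}}

```text
t: 7.87
ee_pos: [497.3, 201.1, 12.7]
orientation: [3.139, -0.129, -0.0]
ft_force: [-0.6, -0.4, -0.0]
width: 23.9
```

```bash
python3 -c "
from h import *
show()"
```

```text
7.87 [497.3 201.1  12.7] x [ 0.997 -0.082 -0.   ] z [-0. -0. -1.] F [-0.6 -0.4 -0. ] M [-0.06  0.1   0.04] w 23.9
```

>>> {"op": "move_arm", "data": {"motion": [[0,0,0,0,0,0,5],[0,0,0,0,0,0,5],[0,0,0,0,0,0,5],[0,0,0,0,0,0,5],[0,0,0,0,0,0,5]]}}

```text
t: 8.28
ee_pos: [497.1, 201.0, 12.6]
orientation: [3.139, -0.129, -0.001]
ft_force: [-1.4, 0.3, 1.3]
width: 15.8
```

>>> {"op": "move_arm", "data": {"motion": [[0,0,5,0,0,0,5],[0,0,20,0,0,0,5],[0,0,50,0,0,0,5],[0,0,85,0,0,0,5],[0,0,120,0,0,0,5]]}}

```text
t: 8.7
ee_pos: [496.6, 200.8, 133.5]
orientation: [3.138, -0.128, -0.003]
ft_force: [0.3, 0.2, -1.8]
width: 15.4
```

>>> {"op": "move_arm", "data": {"motion": [[0,0,20,0,0,0,5],[0,0,30,0,0,0,5],[0,0,30,0,0,0,5],[0,0,30,0,0,0,5]]}}

```text
t: 9.03
ee_pos: [497.1, 201.0, 162.3]
orientation: [3.139, -0.129, -0.0]
ft_force: [0.4, 0.6, -3.0]
width: 15.9
```

Run:
```python
from h import *
show();im=get_image("wrist");save(im,"w4");show();show();plate(im,156,(497,200))
```

```text
9.03 [497.1 201.  162.3] x [ 0.997 -0.082 -0.   ] z [-0. -0. -1.] F [ 0.4  0.6 -3. ] M [-0.1   0.07 -0.02] w 15.9
9.08 [496.4 200.7 161.4] x [ 0.997 -0.082 -0.002] z [-0.002 -0.001 -1.   ] F [-0.1 -0.  -1.8] M [-0.06  0.09 -0.03] w 15.8
9.08 [496.4 200.7 161.4] x [ 0.997 -0.082 -0.002] z [-0.002 -0.001 -1.   ] F [-0.1 -0.  -1.8] M [-0.06  0.09 -0.03] w 15.8
rect [493.2 120.9] [ 38.4 172.8] 85.3
rect [516.6 149.6] [44.7  5.4] 89.86
rect [471.  153.3] [44.7  5.3] 81.3
rect [498.7 210.2] [ 91.6 212.8] 85.13
```

View pics/w4.png

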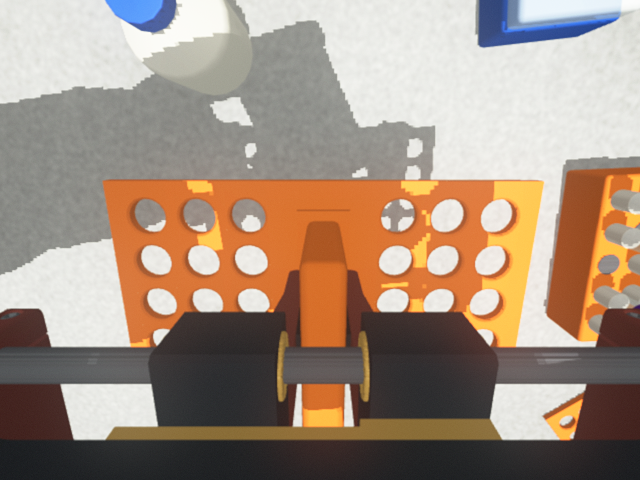

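The plate is held squarely: its back edge lies straight along row 181, and the fin is between the pads. I'll carry it to the tub and tilt it about the tub's y axis with the +x end low.

>>> {"op": "move_arm", "data": {"motion": [[0,-25,0,0,0,0.01,5],[0,-63,0,0,0,0.02,5],[-1,-102,0,0,0,0.03,5],[-1,-141,0,0,0,0.03,5],[-2,-180,0,0,0,0.03,5]]}}

```text
t: 9.5
ee_pos: [493.9, 19.6, 160.6]
orientation: [3.14, -0.08, -0.006]
ft_force: [0.8, -0.3, -2.7]
width: 15.9
```

>>> {"op": "move_arm", "data": {"motion": [[0,-39,0,0,0,0,5],[0,-78,0,0,0,0,5],[-1,-117,0,0,0,0,5],[-2,-155,0,0,0,0,5],[-2,-187,0,0,0,0,5]]}}

```text
t: 9.92
ee_pos: [491.6, -167.9, 160.5]
orientation: [-3.14, 0.083, 0.006]
ft_force: [-0.4, 0.5, -2.7]
width: 16.1
```

>>> {"op": "move_arm", "data": {"motion": [[0,0,-2,0.003,0.05,0,5],[0,0,-6,0.006,0.11,0,5],[0,0,-12,0.009,0.17,0,5],[0,0,-17,0.012,0.218,0,5],[0,0,-17,0.012,0.218,0,5]]}}

```text
t: 10.33
ee_pos: [493.0, -165.7, 142.4]
orientation: [-3.113, 0.081, 0.35]
ft_force: [0.5, -0.4, -1.4]
width: 16.2
```

```bash
cat >> h.py <<'E'
C0=np.array([504.8,-166.5]);YAW=np.radians(-3.1)
U=np.array([np.cos(YAW),np.sin(YAW)]);V=np.array([-U[1],U[0]])
def state(off=12.6):
    o=show();R=Ro.from_rotvec(o["orientation"]).as_matrix();b=np.array(o["ee_pos"])+off*R[:,2]
    n=-R[:,2];x=R[:,0]*np.sign(R[0,0]); th=np.arcsin(-x[2]); f=b+107*x
    t=lambda p:np.round([(p[:2]-C0)@U,(p[:2]-C0)@V,p[2]-60],1)
    print("tilt",round(np.degrees(th),2),"yaw",round(np.degrees(np.arctan2(x[1],x[0])),2),"far",t(f),"ctr",t(b),"near",t(b-107*x),"Ftub",np.round([o["ft_force"][:2]@U,o["ft_force"][:2]@V,o["ft_force"][2]],1))
E
python3 - <<'E'
from h import *
get_image("wrist");get_image("wrist");im=get_image("scene");save(im,"s5",(180,140,360,330),3.1);state()
E
```

```text
10.48 [ 492.4 -165.5  144.4] x [ 0.975 -0.05  -0.218] z [-0.218  0.013 -0.976] F [-0.8  0.2 -1.9] M [-0.06 -0.13  0.01] w 15.7
tilt 12.59 yaw -2.95 far [89.3  0.6 48.7] ctr [-15.1   0.3  72.1] near [-119.6    0.    95.4] Ftub [-0.8  0.2 -1.9]
```

View pics/s5.png

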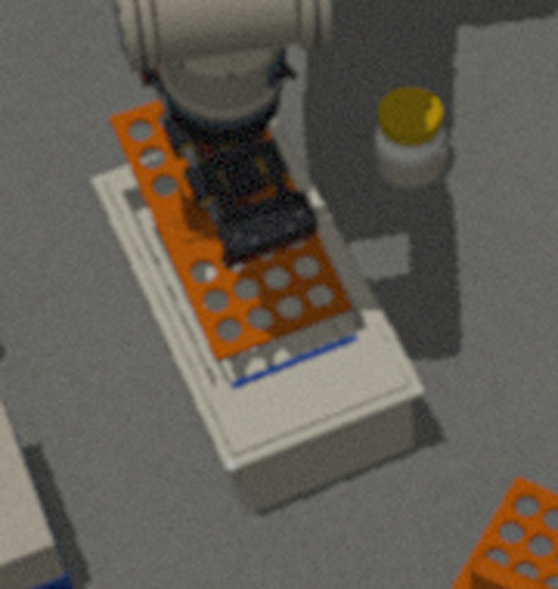

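The tilted plate sits over the opening, its far edge parallel to the blue line and short of it. I'll lower it now.

>>> {"op": "move_arm", "data": {"motion": [[0,0,-10,0,0,0,5],[0,0,-20,0,0,0,5],[0,0,-30,0,0,0,5],[0,0,-35,0,0,0,5],[0,0,-38,0,0,0,5]]}}

```text
t: 10.9
ee_pos: [492.5, -165.7, 106.5]
orientation: [-3.115, 0.081, 0.344]
ft_force: [-0.1, -0.2, -1.0]
width: 15.8
```

>>> {"op": "move_arm", "data": {"motion": [[0,0,-1,0,0,0,5],[0,0,-2,0,0,0,5],[0,0,-3,0,0,0,5],[0,0,-4,0,0,0,5],[0,0,-4,0,0,0,5]]}}

```text
t: 11.32
ee_pos: [493.5, -166.0, 103.8]
orientation: [-3.116, 0.081, 0.341]
ft_force: [0.2, -0.3, -2.5]
width: 15.6
```

Run:
```python
from h import *
get_image("wrist");get_image("wrist");im=get_image("scene");save(im,"s6",(180,140,360,330),3.1);state()
```

```text
11.47 [ 493.5 -166.   103.9] x [ 0.975 -0.051 -0.216] z [-0.216  0.012 -0.976] F [ 0.5 -0.1 -1.4] M [-0.07 -0.12  0.01] w 16.3
tilt 12.49 yaw -2.98 far [90.4  0.2  8.4] ctr [-14.1  -0.1  31.6] near [-118.5   -0.3   54.7] Ftub [ 0.5 -0.1 -1.4]
```

View pics/s6.png

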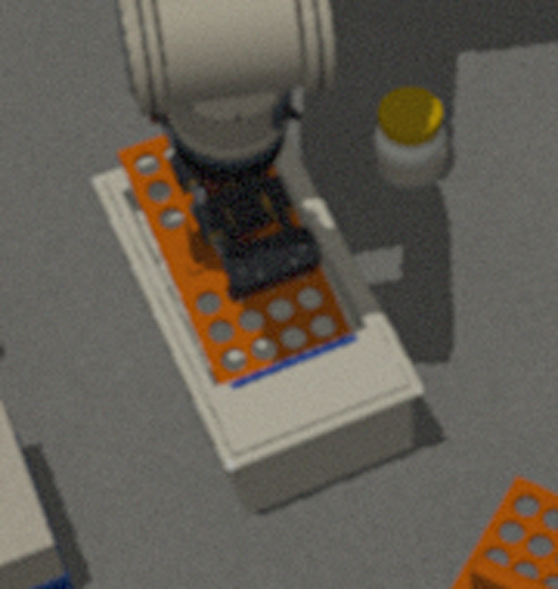

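The far edge is low in front of the lip and nothing is touching. I'll go 4 mm lower, then slide in under the lip in small steps while watching the force.

>>> {"op": "move_arm", "data": {"motion": [[0,0,-1,0,0,0,5],[0,0,-2,0,0,0,5],[0,0,-3,0,0,0,5],[0,0,-3.5,0,0,0,5],[0,0,-3.5,0,0,0,5]]}}

```text
t: 11.88
ee_pos: [493.3, -165.9, 100.0]
orientation: [-3.115, 0.081, 0.342]
ft_force: [-0.1, 1.2, -2.2]
width: 16.0
```

>>> {"op": "move_arm", "data": {"motion": [[3,-0.2,0,0,0,0,5],[6,-0.3,0,0,0,0,5],[9,-0.5,0,0,0,0,5],[12,-0.6,0,0,0,0,5],[12,-0.6,0,0,0,0,5]]}}

```text
t: 12.3
ee_pos: [506.3, -166.6, 100.2]
orientation: [-3.116, 0.081, 0.34]
ft_force: [0.1, -0.0, -1.9]
width: 16.0
```

```bash
cat > s.py <<'E'
from h import *
F=[]
for k in range(6): get_image("wrist"); F.append(get_obs()["ft_force"])
state(); print("mean F",np.round(np.mean(F,0),2))
E
python3 s.py
```

```text
12.6 [ 505.2 -166.5  100.1] x [ 0.975 -0.051 -0.217] z [-0.216  0.012 -0.976] F [ 0.4 -0.2 -1.8] M [-0.07 -0.06 -0.02] w 15.8
tilt 12.52 yaw -2.98 far [102.1   0.3   4.6] ctr [-2.3  0.1 27.8] near [-106.8   -0.2   51. ] Ftub [ 0.4 -0.2 -1.8]
mean F [ 0.17  0.14 -2.21]
```

>>> {"op": "move_arm", "data": {"motion": [[1.5,-0.1,0,0,0,0,5],[3,-0.2,0,0,0,0,5],[4.5,-0.3,0,0,0,0,5],[6,-0.3,0,0,0,0,5],[6,-0.3,0,0,0,0,5]]}}

```text
t: 13.02
ee_pos: [511.8, -166.8, 100.2]
orientation: [-3.116, 0.081, 0.341]
ft_force: [-0.5, 0.2, -2.6]
width: 16.0
```

>>> {"op": "move_arm", "data": {"motion": [[1,-0.05,0,0,0,0,5],[2,-0.1,0,0,0,0,5],[3,-0.15,0,0,0,0,5],[3,-0.15,0,0,0,0,5],[3,-0.15,0,0,0,0,5]]}}

```text
t: 13.43
ee_pos: [514.4, -166.9, 100.2]
orientation: [-3.116, 0.081, 0.342]
ft_force: [-0.3, 0.2, -2.5]
width: 15.6
```

```bash
python3 s.py
```

```text
13.73 [ 514.3 -166.9  100.2] x [ 0.975 -0.051 -0.217] z [-0.216  0.012 -0.976] F [-1.2 -0.9 -2. ] M [-0.07 -0.11  0.06] w 15.8
tilt 12.51 yaw -2.97 far [111.3   0.3   4.7] ctr [ 6.8  0.1 27.9] near [-97.7  -0.1  51. ] Ftub [-1.1 -1.  -2. ]
mean F [-0.03 -0.16 -2.07]
```

>>> {"op": "move_arm", "data": {"motion": [[1,-0.05,0,0,0,0,5],[2,-0.1,0,0,0,0,5],[2,-0.1,0,0,0,0,5],[2,-0.1,0,0,0,0,5]]}}

```text
t: 14.07
ee_pos: [516.5, -167.1, 100.2]
orientation: [-3.116, 0.081, 0.341]
ft_force: [0.3, -0.7, -1.8]
width: 15.8
```

>>> {"op": "move_arm", "data": {"motion": [[1,-0.05,0,0,0,0,5],[2,-0.1,0,0,0,0,5],[2,-0.1,0,0,0,0,5],[2,-0.1,0,0,0,0,5]]}}

```text
t: 14.4
ee_pos: [518.4, -167.2, 100.2]
orientation: [-3.116, 0.081, 0.341]
ft_force: [0.1, -0.3, -2.1]
width: 15.9
```

```bash
python3 s.py
```

```text
14.7 [ 518.3 -167.1  100.2] x [ 0.975 -0.051 -0.217] z [-0.216  0.012 -0.976] F [-0.3  1.2 -2.3] M [-0.1  -0.08 -0.02] w 16.2
tilt 12.51 yaw -2.98 far [115.3   0.3   4.7] ctr [10.8  0.1 27.9] near [-93.6  -0.1  51.1] Ftub [-0.4  1.2 -2.3]
mean F [ 0.02 -0.02 -2.27]
```

>>> {"op": "move_arm", "data": {"motion": [[1,-0.05,0,0,0,0,5],[2,-0.1,0,0,0,0,5],[2,-0.1,0,0,0,0,5],[2,-0.1,0,0,0,0,5]]}}

```text
t: 15.03
ee_pos: [519.7, -167.2, 100.1]
orientation: [-3.115, 0.081, 0.344]
ft_force: [-3.0, -0.4, 0.2]
width: 15.7
```

>>> {"op": "move_arm", "data": {"motion": [[1,-0.05,0,0,0,0,5],[2,-0.1,0,0,0,0,5],[2,-0.1,0,0,0,0,5],[2,-0.1,0,0,0,0,5]]}}

```text
t: 15.37
ee_pos: [521.4, -167.3, 100.1]
orientation: [-3.115, 0.081, 0.345]
ft_force: [-6.4, -0.1, 1.4]
width: 15.7
```

```bash
python3 s.py
```

```text
15.67 [ 521.4 -167.3  100.2] x [ 0.974 -0.051 -0.219] z [-0.218  0.012 -0.976] F [-5.6 -0.4  2.5] M [-0.15  0.92  0.06] w 15.5
tilt 12.64 yaw -2.97 far [118.3   0.4   4.5] ctr [13.8  0.1 27.9] near [-90.6  -0.1  51.3] Ftub [-5.5 -0.7  2.5]
mean F [-6.16 -0.7   1.75]
```

>>> {"op": "move_arm", "data": {"motion": [[1,-0.05,0.3,0,0,0,5],[2,-0.1,0.6,0,0,0,5],[2,-0.1,0.6,0,0,0,5],[2,-0.1,0.6,0,0,0,5]]}}

```text
t: 16.0
ee_pos: [522.5, -167.3, 100.4]
orientation: [-3.114, 0.081, 0.348]
ft_force: [-7.8, -1.2, -0.0]
width: 15.8
```

```bash
python3 s.py
```

```text
16.3 [ 522.5 -167.3  100.4] x [ 0.974 -0.051 -0.221] z [-0.22   0.012 -0.975] F [-8.4 -0.6  0.9] M [-0.24  1.34  0.03] w 16.2
tilt 12.75 yaw -2.97 far [119.2   0.4   4.5] ctr [14.9  0.2 28.1] near [-89.5  -0.1  51.7] Ftub [-8.4 -1.1  0.9]
mean F [-7.79 -0.52  0.62]
```

>>> {"op": "move_arm", "data": {"motion": [[1,-0.05,0.2,0,0,0,5],[2,-0.1,0.3,0,0,0,5],[3,-0.15,0.4,0,0,0,5],[3,-0.15,0.4,0,0,0,5],[3,-0.15,0.4,0,0,0,5]]}}

```text
t: 16.72
ee_pos: [524.4, -167.4, 100.7]
orientation: [-3.114, 0.081, 0.352]
ft_force: [-10.9, -1.8, 1.7]
width: 16.3
```

```bash
python3 s.py
```

```text
17.02 [ 524.4 -167.4  100.6] x [ 0.974 -0.05  -0.223] z [-0.223  0.013 -0.975] F [-9.6 -2.   0.8] M [-0.3   1.82  0.06] w 16.1
tilt 12.89 yaw -2.96 far [121.1   0.4   4.5] ctr [16.8  0.2 28.4] near [-87.5  -0.   52.2] Ftub [-9.5 -2.5  0.8]
mean F [-10.34  -0.98   1.08]
```

>>> {"op": "move_arm", "data": {"motion": [[1,-0.05,0.2,0,0,0,5],[2,-0.1,0.3,0,0,0,5],[3,-0.15,0.4,0,0,0,5],[3.3,-0.2,0.4,0,0,0,5],[3.3,-0.2,0.4,0,0,0,5]]}}

```text
t: 17.43
ee_pos: [526.5, -167.4, 100.9]
orientation: [-3.113, 0.081, 0.356]
ft_force: [-13.2, -2.0, 2.5]
width: 16.2
```

```bash
python3 s.py; python3 -c "
from h import *
im=get_image('scene');save(im,'s7',(180,140,360,330),3.1)"
```

```text
17.73 [ 526.5 -167.5  100.9] x [ 0.973 -0.05  -0.226] z [-0.225  0.013 -0.974] F [-13.8  -0.6   3. ] M [-0.33  2.34  0.03] w 15.8
tilt 13.03 yaw -2.96 far [123.1   0.5   4.5] ctr [18.9  0.2 28.6] near [-85.4  -0.   52.8] Ftub [-13.7  -1.3   3. ]
mean F [-13.06  -0.96   2.78]
```

View pics/s7.png

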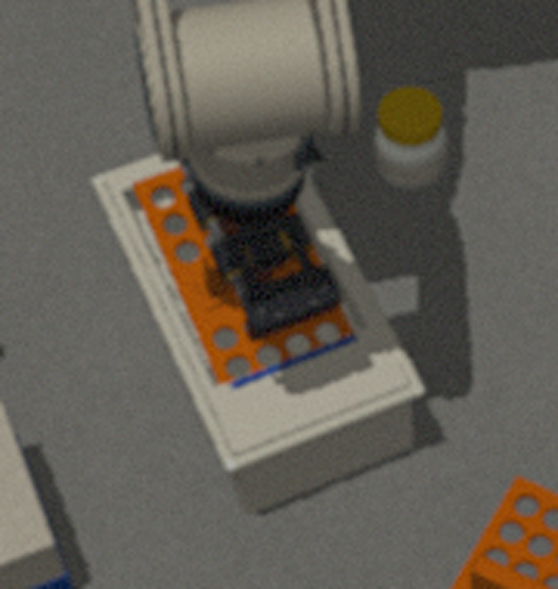

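The push reads about 13 N with roughly 7 mm of travel since contact, at a 13° tilt. The picture shows the plate's near end inside the narrow lip's edge. I'll now lower the near edge, pivoting about the far edge.

>>> {"op": "move_arm", "data": {"motion": [[-0.6,0,-2.8,-0.0013,-0.024,0,5],[-1.3,0.1,-5.6,-0.0026,-0.047,0,5],[-2,0.1,-8.5,-0.0038,-0.071,0,5],[-2.9,0.2,-11.3,-0.005,-0.094,0,5],[-3.8,0.2,-14.2,-0.0064,-0.118,0,5]]}}

```text
t: 18.2
ee_pos: [523.5, -167.2, 87.0]
orientation: [-3.132, 0.081, 0.166]
ft_force: [-14.3, 0.3, 6.9]
width: 15.9
```

```bash
python3 s.py
```

```text
18.5 [ 523.1 -167.1   86.7] x [ 0.993 -0.051 -0.108] z [-0.107  0.007 -0.994] F [-12.   -1.1   3. ] M [-0.25  2.09  0.03] w 16.0
tilt 6.18 yaw -2.97 far [123.4   0.6   2.7] ctr [17.   0.4 14.2] near [-89.4   0.1  25.7] Ftub [-11.9  -1.7   3. ]
mean F [-12.04  -0.99   3.19]
```

>>> {"op": "move_arm", "data": {"motion": [[-0.5,0,-2.4,-0.0011,-0.02,0,5],[-1,0.1,-4.8,-0.0022,-0.04,0,5],[-1.4,0.1,-7.2,-0.0032,-0.06,0,5],[-1.8,0.1,-9.6,-0.0043,-0.08,0,5],[-2.2,0.1,-12,-0.0054,-0.1,0,5]]}}

```text
t: 18.92
ee_pos: [521.8, -167.0, 75.0]
orientation: [-3.139, 0.081, 0.007]
ft_force: [-12.5, -0.3, 6.9]
width: 15.4
```

```bash
python3 s.py; python3 -c "
from h import *
im=get_image('wrist');save(im,'w8')"
```

```text
19.22 [ 521.2 -166.9   74.6] x [ 0.999 -0.052 -0.007] z [-0.007  0.002 -1.   ] F [-12.6  -0.4   3.5] M [-0.18  1.9   0.07] w 16.0
tilt 0.39 yaw -2.97 far [123.4   0.8   1.3] ctr [16.4  0.5  2. ] near [-90.6   0.3   2.7] Ftub [-12.6  -1.1   3.5]
mean F [-11.76  -0.57   3.08]
```

>>> {"op": "move_arm", "data": {"motion": [[0,0,-0.6,0,0,0,5],[0,0,-1.2,0,0,0,5],[0,0,-1.8,0,0,0,5],[0,0,-2,0,0,0,5],[0,0,-2,0,0,0,5]]}}

```text
t: 19.68
ee_pos: [521.7, -166.9, 73.2]
orientation: [-3.139, 0.081, 0.009]
ft_force: [-13.0, 1.7, 8.6]
width: 15.6
```

```bash
python3 s.py; python3 -c "
from h import *
im=get_image('wrist');save(im,'w9')"
```

```text
19.98 [ 521.7 -166.9   73.2] x [ 0.999 -0.052 -0.006] z [-0.006  0.002 -1.   ] F [-13.4   0.2   8.1] M [-0.11  1.62  0.07] w 15.9
tilt 0.33 yaw -2.96 far [123.9   0.7  -0. ] ctr [16.9  0.5  0.6] near [-90.1   0.2   1.2] Ftub [-13.4  -0.5   8.1]
mean F [-13.35   0.07   7.93]
```

View pics/w9.png

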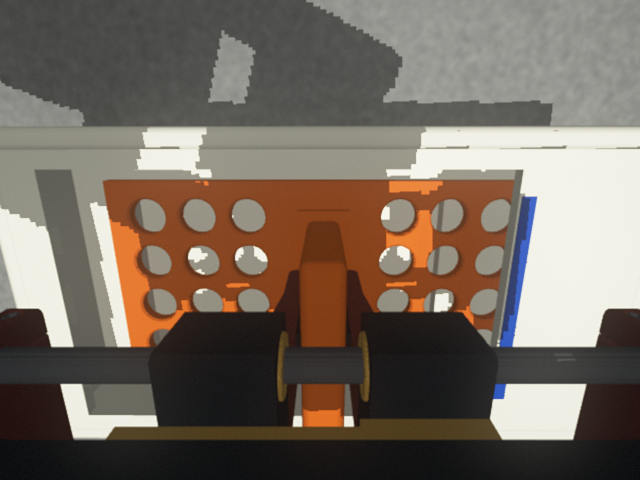

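The wrist view shows the plate down in the tub with its far end under the blue-marked lip. The near end, at column 105, is clear of the narrow lip, whose edge is near column 70. Now I'll pull it back flat with the load eased.

>>> {"op": "move_arm", "data": {"motion": [[-2,0.1,0.4,0,0,0,5],[-5,0.3,0.6,0,0,0,5],[-8,0.4,0.6,0,0,0,5],[-11,0.6,0.6,0,0,0,5],[-11,0.6,0.6,0,0,0,5]]}}

```text
t: 20.45
ee_pos: [514.2, -167.0, 74.2]
orientation: [3.14, -0.082, 0.002]
ft_force: [-0.9, -0.2, -1.5]
width: 15.9
```

```bash
python3 s.py
```

```text
20.75 [ 514.2 -167.    74.1] x [ 0.999 -0.052  0.001] z [ 0.001 -0.    -1.   ] F [-0.5  0.4 -2.1] M [-0.08  0.06  0.06] w 15.6
tilt -0.04 yaw -2.97 far [116.4   0.3   1.6] ctr [9.4 0.  1.5] near [-97.6  -0.2   1.4] Ftub [-0.5  0.4 -2.1]
mean F [-0.   -0.12 -1.55]
```

>>> {"op": "move_arm", "data": {"motion": [[0,0,-0.5,0,0,0,5],[0,0,-1,0,0,0,5],[0,0,-1.5,0,0,0,5],[0,0,-1.5,0,0,0,5]]}}

```text
t: 21.08
ee_pos: [513.8, -166.9, 72.6]
orientation: [-3.14, 0.082, -0.0]
ft_force: [-0.7, -0.4, 0.8]
width: 15.9
```

>>> {"op": "move_arm", "data": {"motion": [[-2,0.1,0,0,0,0,5],[-4,0.2,0,0,0,0,5],[-6,0.3,0,0,0,0,5],[-7,0.4,0,0,0,0,5],[-7,0.4,0,0,0,0,5]]}}

```text
t: 21.5
ee_pos: [506.4, -166.6, 72.6]
orientation: [-3.14, 0.082, 0.0]
ft_force: [-0.4, 0.8, 1.8]
width: 15.8
```

```bash
python3 s.py
```

```text
21.8 [ 506.4 -166.5   72.6] x [ 0.999 -0.052 -0.   ] z [-0.  0. -1.] F [-3.4  0.1  5.2] M [-0.3   0.13  0.04] w 15.6
tilt 0.02 yaw -2.98 far [ 1.086e+02  3.000e-01 -1.000e-01] ctr [ 1.6  0.1 -0. ] near [-105.4   -0.2    0. ] Ftub [-3.4 -0.1  5.2]
mean F [-2.25 -0.33  3.83]
```

>>> {"op": "move_arm", "data": {"motion": [[-1,0.05,0.3,0,0,0,5],[-2,0.1,0.3,0,0,0,5],[-2.5,0.1,0.3,0,0,0,5],[-2.5,0.1,0.3,0,0,0,5]]}}

```text
t: 22.13
ee_pos: [504.1, -166.3, 72.6]
orientation: [-3.14, 0.082, 0.0]
ft_force: [0.6, -0.5, -0.8]
width: 15.8
```

```bash
python3 s.py
```

```text
22.43 [ 504.  -166.3   72.6] x [ 0.999 -0.052 -0.   ] z [-0.  0. -1.] F [-0.6 -0.1 -1.7] M [-0.   -0.04 -0.01] w 15.4
tilt 0.02 yaw -2.98 far [106.2   0.3  -0. ] ctr [-0.8  0.1  0. ] near [-1.078e+02 -1.000e-01  1.000e-01] Ftub [-0.6 -0.2 -1.7]
mean F [ 0.43 -0.06 -1.23]
```

>>> {"op": "move_arm", "data": {"motion": [[-0.5,0,0,0,0,0,5],[-1,0.05,0,0,0,0,5],[-1.5,0.1,0,0,0,0,5],[-1.5,0.1,0,0,0,0,5]]}}

```text
t: 22.77
ee_pos: [502.5, -166.3, 72.7]
orientation: [-3.14, 0.082, 0.0]
ft_force: [0.6, -0.5, -2.5]
width: 16.0
```

```bash
python3 s.py
```

```text
23.07 [ 502.6 -166.3   72.7] x [ 0.999 -0.052 -0.   ] z [-0.  0. -1.] F [-0.5 -1.1 -2.5] M [-0.08  0.05  0.04] w 15.8
tilt 0.01 yaw -2.98 far [1.048e+02 3.000e-01 1.000e-01] ctr [-2.2  0.1  0.1] near [-1.092e+02 -1.000e-01  2.000e-01] Ftub [-0.4 -1.1 -2.5]
mean F [ 0.26 -0.1  -2.79]
```

>>> {"op": "move_arm", "data": {"motion": [[-0.5,0,0,0,0,0,5],[-1,0.05,0,0,0,0,5],[-1.5,0.1,0,0,0,0,5],[-1.5,0.1,0,0,0,0,5]]}}

```text
t: 23.4
ee_pos: [502.4, -166.3, 73.1]
orientation: [3.14, -0.082, 0.004]
ft_force: [5.6, 2.0, -4.3]
width: 16.1
```

>>> {"op": "move_arm", "data": {"motion": [[-0.5,0,0,0,0,0,5],[-1,0.05,0,0,0,0,5],[-1,0.05,0,0,0,0,5]]}}

```text
t: 23.65
ee_pos: [502.4, -166.4, 73.4]
orientation: [3.14, -0.082, 0.007]
ft_force: [7.7, 2.1, -4.4]
width: 15.7
```

```bash
python3 s.py
```

```text
23.95 [ 502.4 -166.4   73.3] x [ 0.999 -0.052  0.005] z [ 0.005 -0.001 -1.   ] F [ 6.9  2.9 -4.4] M [ 0.47 -1.51 -0.01] w 15.8
tilt -0.26 yaw -3.0 far [104.7   0.2   1.2] ctr [-2.3 -0.   0.7] near [-109.3   -0.2    0.2] Ftub [ 6.7  3.3 -4.4]
mean F [ 6.85  2.5  -3.95]
```

The plate stops firmly against the end wall: +7 N and no further travel. I'll relax the strain, settle it onto the ledge and open.

>>> {"op": "move_arm", "data": {"motion": [[1,-0.05,-0.2,0,0,0,5],[2,-0.1,-0.5,0,0,0,5],[2,-0.1,-0.5,0,0,0,5],[2,-0.1,-0.5,0,0,0,5]]}}

```text
t: 24.28
ee_pos: [502.5, -166.4, 72.6]
orientation: [3.14, -0.081, 0.001]
ft_force: [3.2, 1.6, 3.6]
width: 15.9
```

```bash
python3 s.py
```

```text
24.58 [ 502.5 -166.3   72.6] x [ 0.999 -0.052  0.001] z [ 0.001 -0.    -1.   ] F [3.  1.1 4.7] M [0.15 0.05 0.03] w 15.8
tilt -0.04 yaw -2.97 far [1.047e+02 3.000e-01 1.000e-01] ctr [-2.3  0.  -0. ] near [-1.093e+02 -2.000e-01 -1.000e-01] Ftub [3.  1.3 4.7]
mean F [3.24 1.63 3.8 ]
```

>>> {"op": "move_arm", "data": {"motion": [[0,0,0,0,0,0,25],[0,0,0,0,0,0,35],[0,0,0,0,0,0,50],[0,0,0,0,0,0,60],[0,0,0,0,0,0,60]]}}

```text
t: 25.0
ee_pos: [501.7, -166.2, 72.0]
orientation: [-3.14, 0.082, 0.001]
ft_force: [0.9, -0.2, -0.1]
width: 45.7
```

>>> {"op": "move_arm", "data": {"motion": [[0,0,0,0,0,0,60],[0,0,0,0,0,0,60],[0,0,0,0,0,0,60],[0,0,0,0,0,0,60],[0,0,0,0,0,0,60]]}}

```text
t: 25.42
ee_pos: [502.2, -166.2, 72.3]
orientation: [-3.14, 0.082, 0.0]
ft_force: [-0.3, -0.3, -0.8]
width: 59.6
```

```bash
python3 s.py
```

```text
25.72 [ 502.2 -166.2   72.3] x [ 0.999 -0.052 -0.   ] z [-0.  0. -1.] F [ 0.7 -0.4 -0.1] M [-0.06  0.02 -0.05] w 60.2
tilt 0.0 yaw -2.98 far [104.3   0.3  -0.3] ctr [-2.7  0.1 -0.3] near [-1.097e+02 -1.000e-01 -3.000e-01] Ftub [ 0.7 -0.3 -0.1]
mean F [-0.26  0.   -0.02]
```

>>> {"op": "move_arm", "data": {"motion": [[0,0,15,0,0,0,60],[0,0,40,0,0,0,60],[0,0,75,0,0,0,60],[0,0,110,0,0,0,60],[0,0,145,0,0,0,60]]}}

```text
t: 26.13
ee_pos: [501.7, -166.1, 218.6]
orientation: [-3.14, 0.082, 0.001]
ft_force: [0.6, -0.3, -0.5]
width: 60.0
```

>>> {"op": "move_arm", "data": {"motion": [[0,0,30,0,0,0,60],[0,0,60,0,0,0,60],[0,0,80,0,0,0,60],[0,0,80,0,0,0,60]]}}

```text
t: 26.47
ee_pos: [504.4, -167.0, 302.1]
orientation: [3.138, -0.082, 0.012]
ft_force: [0.6, -0.8, 0.5]
width: 59.8
```

Run:
```python
from h import *
im=get_image("wrist");im=get_image("wrist");im=get_image("wrist");save(im,"w10",(190,120,520,320),2.4);state()
plate(im,66,(503,-166))
t=get_image("top");s=get_image("scene");save(s,"s10")
for l,z in (("panel_grip",98),("panel_base",60)):
  for i in (im,t,s):
    for m in mark_of(i,l)[:2]: p=atz(i,*m["location"],z);print(l,round(m["p"],2),np.round(p,1),"tub",np.round([(p[:2]-C0)@U,(p[:2]-C0)@V],1))
```

```text
26.62 [ 501.6 -166.1  296.4] x [ 0.999 -0.052 -0.001] z [-0.001  0.001 -1.   ] F [0.3 0.2 0.3] M [-0.1   0.06  0.05] w 60.4
tilt 0.06 yaw -2.98 far [103.7   0.5 223.7] ctr [ -3.3   0.3 223.8] near [-110.3    0.   223.9] Ftub [0.3 0.3 0.3]
rect [ 504.2 -165.8] [107.2 208.8] 87.03
panel_grip 0.9 [ 504.2 -166.    98. ] tub [-0.6  0.5]
panel_grip 0.89 [ 786.6 -104.    98. ] tub [278.   77.6]
panel_grip 0.83 [ 818.3 -103.5   98. ] tub [309.7  79.8]
panel_grip 0.66 [ 501.1 -159.2   98. ] tub [-4.1  7.1]
panel_grip 0.64 [ 856.2 -122.5   98. ] tub [348.5  62.9]
panel_base 0.71 [ 501.6 -164.9   60. ] tub [-3.3  1.4]
panel_base 0.61 [ 786.9 -106.2   60. ] tub [278.5  75.4]
panel_base 0.92 [ 821.8 -100.3   60. ] tub [312.9  83.2]
panel_base 0.84 [ 857.9 -124.3   60. ] tub [350.3  61.2]
panel_base 0.81 [ 494.2 -160.6   60. ] tub [-10.9   5.4]
```

View pics/w10.png

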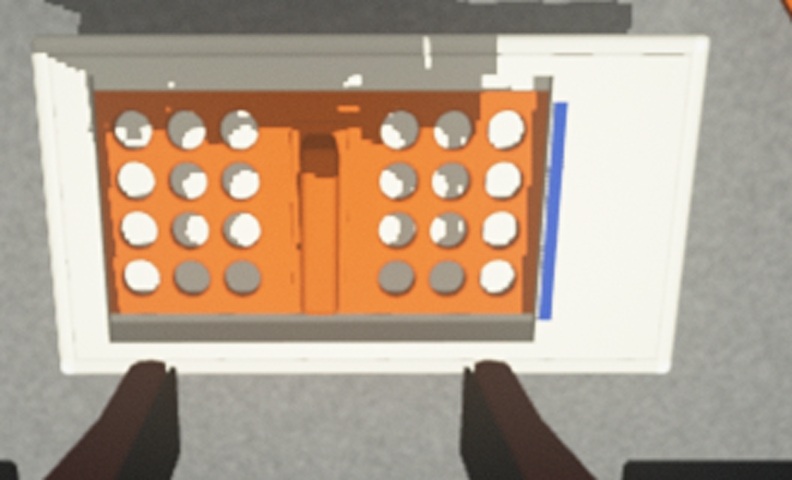

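The plate lies flat with both ends hidden under the lips (columns 95 and 535 in the crop). The gripper is clear of it, so I'm handing in.

```bash
python3 -c "
from h import *
show(); print(close_job())"
```

```text
27.02 [ 502.  -166.2  296.6] x [ 0.999 -0.052 -0.001] z [-0.001  0.001 -1.   ] F [ 0.   0.8 -0.3] M [-0.07  0.06  0.02] w 59.9
the job is handed in; nothing more can be done
None
```

The orange plate nearest the robot is in the tub, flat on the ledges with both ends under the lips, and the job was handed in at 27 s.

- **Strip push:** I gripped the plate by its fin, tilted it about 12.5° and slid it under the blue-marked lip. I found the strip by touch and pressed it to about 13 N. That is about 7 mm of travel since contact, and the plate was tilted 13° at the time.
- **Lowering and pull-back:** The near edge went down past the narrow lip without catching. During lowering the plate stayed against the strip at about 12–13 N. I then pulled it back until the end wall stopped it at about 7 N, eased the load off and let go.
- **Last checks:** The wrist picture shows the plate flat with its ends hidden under both lips and the gripper clear. It measured the fin at tub x −0.6 mm, y 0.5 mm (home is x −1), and the wrist force was about 0.

**What disagreed or went unchecked:**
- My tub position was about 1.3 mm off along x: by it the wall stop came at −2.3 mm instead of −1 mm.
- Fin and base marks from the scene and top cameras were several millimetres off and sometimes picked the look-alike plate. I relied on the wrist view and on touch instead.
- I did not take a separate final look at the other things on the bench. I saw no sign of contact with any of them during the moves.

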